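# Stand the copper lid and the mirror frame up for display

### The arm

A 6-joint arm with a two-finger parallel gripper is mounted at the origin on the work surface. World frame = base frame: x ahead of the robot, y to its left, z up, the work surface at z = 0. Lengths are in m, angles in rad, forces in N, time in s.
With the tool pointing down it reaches from about 0.4 to 0.825 m from the base axis. Payload 7 kg.
Tool frame: the origin (TCP) lies at the very end of the fingers, on their centre line; the grasp point (between the pads) lies 19 mm behind it; z points along the fingers, y is the line along which they close (so a half turn about z gives the same grasp; the last joint's range is limited). The gripper opens to 88 mm and grips with 3 to 60 N. Pads are 19 mm wide; open, the fingers measure 130 mm over their backs; the gripper's body (78 mm by 193 mm) begins 47 mm behind the grasp point.
Start: joints at [1.466, 0.359, 0.012, 0, -1.224, -0.288], TCP at [0.258, 0.624, 0.191] pointing down, gripper open.
Joint ranges: [-3.07, 3.07], [-1.43, 2.12], [-1.02, 1.25], [-3.03, 1.67], [-3.05, -0], [-3.03, 3.03]. Speed limits (rad/s): [2.39, 2.39, 3.01, 3.14, 3.14, 3.14].

### API

Orientations are given as [roll, pitch, yaw] about the fixed x, y, z axes, in that order (R = Rz(yaw) Ry(pitch) Rx(roll)).
In Python, from station import * gives the robot as it stands.
- The arm moves only by the tool servo_tool, never from a script. Its argument "moves" is a list of rows, each an object of numbers: "jaw": the opening, from 0 (shut) to 1 (fully open); "dx", "dy", "dz": the shift along the world's x, y, z in m; "roll": the turn about the world's z in degrees. A call has exactly 10 rows; each row shifts and turns the commanded pose from where the row before left it; what a row does not reach is not made up. A row lasts 1/8 s, in which the tool goes at most 62.5 mm and 10.7 degrees, less where a joint would pass 70% of its speed; a pose out of reach is approached as far as the arm can. A call with a gripper value outside its range is refused whole. The fingers move at their own pace and stop on an object; "newtons" is the grip in N (left out, the last holds). Time passes only in rows, so rows that do not move let the fingers close, or fill a call up. It gives the time, the measured TCP pose, the force, the opening and the grip force at its end, in the units of the state.
- get_state(): the state, without advancing time (a new reading comes with each control period).
- grab_frame(name): name is "scene" or "top"; returns (picture, depth): 400x640x3 uint8, red, green, blue; 400x640 float32, m along the optical axis (not along the pixel's ray), 0 where there is no reading.
- calibration(name): a dict with "intrinsics" (3x3 intrinsics, pixels), "R" (3x3) and "t" (3): a world point X has camera coordinates R X + t. Camera axes: x right, y down, z forward; pixel columns grow to the right and rows downward; lengths in m; the calibration is good to about 2 mm. A picture is of the moment at which its call begins. calibration takes no time and is no camera call.
- job_done(): hands the job in; it is judged then, once.
The state is a dict: "t": time; "q": joint angles; "qd": joint speeds; "joint_efforts": joint torques, N m; "eef_pos": TCP position; "ee_rot": TCP orientation; "force": force on the tool from outside, world axes, zero at the start; "moment": the same for the moment, N m; "width": finger opening in m; "gripper_force": force on a finger pad.
Only numpy, scipy, OpenCV 4.12 (cv2) and the standard library are available. Lean on these libraries where they do the work, as an engineer would, in place of code of your own. Each camera call takes 0.05 s, during which the arm holds its last target. There are 200 camera calls.

### The job

Set up the display plinth: move the chromed cleat that stands in the way on the plinth to the middle of the cork strip at its far end, lying along it, and take the copper box lid and the brass mirror frame off their sloping rests and stand each upright on its long edge, square along the middle of its felt strip, the lid on the green one and the mirror frame on the blue one. The lid's anchor (now hidden against its rest) and the mirror must both face the cork strip, away from the robot; put everything down gently, leave it standing free and upright, and do not disturb the other things on the counter.

Things in the scene. Friction and masses are not known exactly. Their poses are not given: they have to be found in the camera images.
- lid: Copper box lid, 130 mm long, 95 high, 14 thick, 0.26 kg, loose. Rim 16 mm wide, full thickness; brass anchor on the flush face, plain copper recess 9 mm deep on the other. Origin: middle of the lower long edge (mid thickness). x out of the anchor face, y along the length, z to the upper edge. Starts leaning on its rest, lower edge on the lip, anchor against the posts, recess outwards.
- lid_front (a point): A point in the air 50 mm straight out (+x of the lid) from the middle plane of the lid, in front of the centre of its anchor face, 47.5 mm above its lower edge; tells which way the anchor faces.
- frame: Brass mirror frame, 110 mm long, 80 high, 12 thick, 0.24 kg, loose. Rim 13 mm wide, full thickness; mirror flush on the front, dark recess 7 mm deep with a brass cross on the back. Origin: middle of the lower long edge (mid thickness). x out of the mirror, y along the length, z to the upper edge. Starts leaning on its rest, lower edge on the lip, mirror outwards.
- frame_front (a point): A point in the air 50 mm straight out (+x of the frame) from the middle plane of the mirror frame, in front of the centre of its mirror, 40 mm above its lower edge; tells which way the mirror faces.
- rest_lid: Pale wooden rest under the lid, fixed, base 110 x 130 x 10 mm (x from -60 to 50), left or right of the plinth. Its part slopes 30 deg from vertical, top towards the rest's -x (robot side). Two posts, 45 mm either side of the middle and 18 wide, back only the lowest 45 mm up the slope; all else behind the part is clear. Lip meets back plane at (25, 0, 35) mm. Origin: on its underside.
- rest_frame: The same kind of rest, holding the mirror frame.
- plinth: Oak display plinth, fixed, 250 (x) x 200 (y) x 20 mm high, origin in the middle of its underside. Two felt strips across it, centre lines 75 mm on the robot side (-x) of its middle and at its middle, and a cork strip 88 mm to the +x side, the viewers' side, away from the robot.
- strip_green: Green felt strip for the lid, fixed on the plinth, 40 (x) x 166 (y) x 2 mm. Origin: middle of its underside, 20 mm above the counter; its top is 22 mm above the counter. x across the strip towards the cork strip, the way the anchor must face; y along it. It may be either of the two strips.
- strip_blue: Blue felt strip on the plinth, fixed, same size and axes, for the mirror frame, its mirror facing the strip's +x. The two strips lie 75 mm apart.
- pad: Cork strip for the cleat, fixed on the plinth at its +x end, 36 (x) x 150 (y) x 2 mm. Origin: middle of its underside; its top is 22 mm above the counter. y along it.
- cleat_a: Chromed cleat to be moved, loose, 0.3 kg, standing across the middle strip of the plinth. Foot 30 x 60 x 6 mm; on it two round posts 16 mm thick at y = -15 and +15 mm carry a round bar 14 mm thick and 124 mm long (y), its axis 33 mm above the underside (36 mm at the ends); 43 mm tall in all. Origin: middle of its underside; y along the bar, z up. Either end may go first.
- cleat_b: A second chromed cleat, same size, standing on the counter left of the plinth on the robot side, origin in the middle of its underside. A bystander, loose on the counter; leave it where it is.
- polish: Amber polish bottle 56 mm in diameter and 160 mm tall, standing right of the plinth on the robot side, origin in the middle of its underside. A bystander, loose on the counter; leave it where it is.
- tin: Red polish tin 60 mm in diameter and 35 mm tall, origin in the middle of its underside. A bystander, loose on the counter; leave it where it is.
- nail_box: Open copper nail box 95 x 130 x 60 mm tall, origin in the middle of its underside. A bystander, loose on the counter; leave it where it is.
- fid: Bronze fid 180 mm long lying along y on a little wooden cradle, 56 mm tall in all, origin in the middle of the cradle's underside. A bystander, loose on the counter; leave it where it is.
- brush: Brush 170 mm long lying on the counter beyond the plinth, origin in the middle of its length underneath. A bystander, loose on the counter; leave it where it is.
Not all that is in view belongs to the job. What is shaped like the cleat_a but purple or red is not meant.

How it is judged:
By the outcome, as a careful person would: the job done as asked, in the order asked, and still so for the second after the job is handed in, with the robot touching nothing.
It also fails if it takes over 72 s, if anything falls off the work surface, if the arm or the gripper's body presses on something with over 40 N, if the wrist force passes 120 N, or if a joint passes its speed limit or range.

## Working session

There is one attempt and no reset: what is moved stays moved. The work goes in short steps, Python scripts to look and compute and a tool call to move; the robot and the scene stay as the last step left them, time stands still between calls to the robot, and variables do not carry over. Pictures are saved under pics/ and viewed, at most 10 in all, crops included, and the job is handed in when it is done.

Besides the shell and the picture viewer there is one more tool, called after "Call:" as a command line: name --argument value ..., lists and objects as JSON in quotes. servo_tool: Moves the arm, as the interface text tells. Its arguments: {"type":"object","properties":{"moves":{"type":"array","items":{"type":"object","properties":{"jaw":{"type":"number"},"dx":{"type":"number"},"dy":{"type":"number"},"dz":{"type":"number"},"roll":{"type":"number"}}}},"newtons":{"type":"number"}},"required":["moves"]}

```bash
mkdir -p pics; ls
python3 - <<'E'
from station import *
import cv2,numpy as np
for n in("scene","top"):
    p,d=grab_frame(n); np.savez(f"pics/{n}0.npz",p=p,d=d)
    cv2.imwrite(f"pics/{n}0.png",p[:,:,::-1]); c=calibration(n)
    print(n,np.round(c["intrinsics"],1).tolist(),np.round(c["R"],3).tolist(),np.round(c["t"],3))
s=get_state();print(s["t"],s["eef_pos"],s["ee_rot"],s["width"],s["force"])
E
```

```text
pics
scene [[488.3, 0.0, 314.1], [0.0, 488.3, 205.3], [0.0, 0.0, 1.0]] [[-0.819, 0.574, -0.009], [0.496, 0.7, -0.513], [-0.289, -0.425, -0.858]] [ 0.42  -0.218  1.446]
top [[456.5, 0.0, 312.3], [0.0, 456.5, 193.8], [0.0, 0.0, 1.0]] [[0.017, -0.999, 0.03], [-0.984, -0.022, -0.177], [0.177, -0.026, -0.984]] [-0.037  0.519  1.213]
0.1 [0.25821127 0.62314427 0.19032319] [ 3.14012276e+00 -1.15539054e-04 -3.92935803e-01] 0.08781596885692355 [ 0.34419609 -0.85204235 -0.02769997]
```

View pics/top0.png

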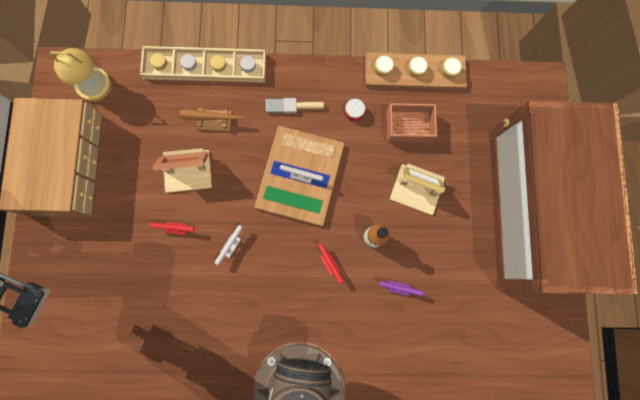

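View pics/scene0.png

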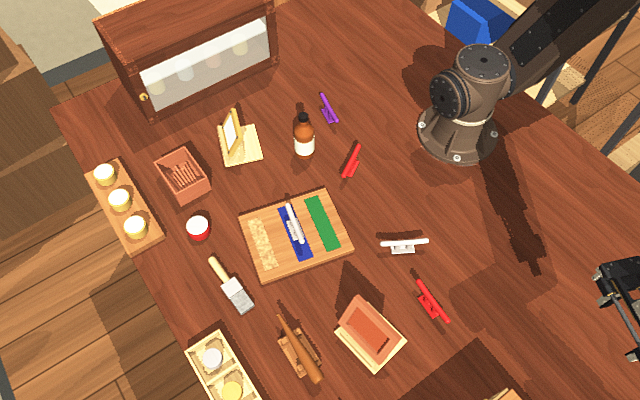

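The top view shows the plinth at (300,175), with green on the robot side, blue in the middle and the chromed cleat at (300,175) on the blue strip. The lid's rest is at (187,168) and the frame's rest is at (420,187).

Things that could be taken for the cleat, in top pixels:
- Chrome on the plinth at (300,175): this is cleat_a, the one to move.
- Chrome on the counter at (230,245): cleat_b, a bystander.
- Red at (172,228), red at (330,262) and purple at (402,289): decoys.

I'll check this in one close crop.

```bash
cat > h.py <<'E'
import cv2,numpy as np
from station import *
def load(n,k=0):
    z=np.load(f"pics/{n}{k}.npz"); return z["p"],z["d"]
def snap(n,k):
    p,d=grab_frame(n); np.savez(f"pics/{n}{k}.npz",p=p,d=d); return p,d
def cal(n):
    c=calibration(n); return [np.array(c[k]) for k in("intrinsics","R","t")]
def ray(n,uv,z):
    K,R,t=cal(n); uv=np.atleast_2d(uv).astype(float); C=-R.T@t
    v=np.c_[uv,np.ones(len(uv))]@np.linalg.inv(K).T@R
    return C+v*((z-C[2])/v[:,2])[:,None]
def cloud(n,d):
    K,R,t=cal(n); v,u=np.mgrid[:400,:640]
    P=np.stack([u,v,np.ones_like(u)],-1)@np.linalg.inv(K).T*d[...,None]
    return (P-t)@R
def proj(n,X):
    K,R,t=cal(n); c=(np.atleast_2d(X)@R.T+t)@K.T; return c[:,:2]/c[:,2:]
E
python3 - <<'E'
from h import *
def crop(n,u,v,w,h):
    p,d=load(n); return cv2.resize(p[v:v+h,u:u+w,::-1],(266,300),interpolation=cv2.INTER_CUBIC)
A=[("top",150,135,71,80),("top",255,120,95,107),("top",380,145,71,80)]
B=[("scene",325,285,88,100),("scene",235,180,125,141),("scene",205,95,71,80)]
cv2.imwrite("pics/crop.png",np.vstack([np.hstack([crop(*a) for a in r]) for r in(A,B)]))
p,d=load("top");hsv=cv2.cvtColor(p,cv2.COLOR_RGB2HSV)
g=cv2.inRange(hsv,(50,120,40),(80,255,255));b=cv2.inRange(hsv,(105,150,40),(130,255,255))
for n in("top","scene"):
    p,d=load(n);hsv=cv2.cvtColor(p,cv2.COLOR_RGB2HSV)
    P=cloud(n,d)
    for nm,lo,hi in(("g",(50,120,40),(85,255,255)),("b",(105,150,40),(130,255,255))):
        m=cv2.inRange(hsv,lo,hi); m[:, :200]=0; m[:,400:]=0
        if n=="top": m[:100]=0
        else: m[:150]=0
        c=max(cv2.findContours(m,0,1)[0],key=cv2.contourArea)[:,0]
        v,u=np.nonzero(m); r=cv2.minAreaRect((ray(n,c,.022)[:,:2]*1000).astype(np.float32))
        print(n,nm,len(u),r,"depth z",np.median(P[v,u,2]))
E
```

```text
top g 682 ((507.4190368652344, 28.18238067626953), (159.48193359375, 34.666927337646484), 76.33112335205078) depth z 0.02199643893689647
top b 209 ((592.8164672851562, 62.99851989746094), (50.79407501220703, 33.068450927734375), 75.78050231933594) depth z 0.021816154929969418
scene g 812 ((509.4202880859375, 28.836517333984375), (164.0311279296875, 38.235347747802734), 76.02735900878906) depth z 0.020984274861920935
scene b 406 ((582.6884765625, 10.739555358886719), (162.2366943359375, 37.03245544433594), 76.64730072021484) depth z 0.02084669087042925
```

View pics/crop.png

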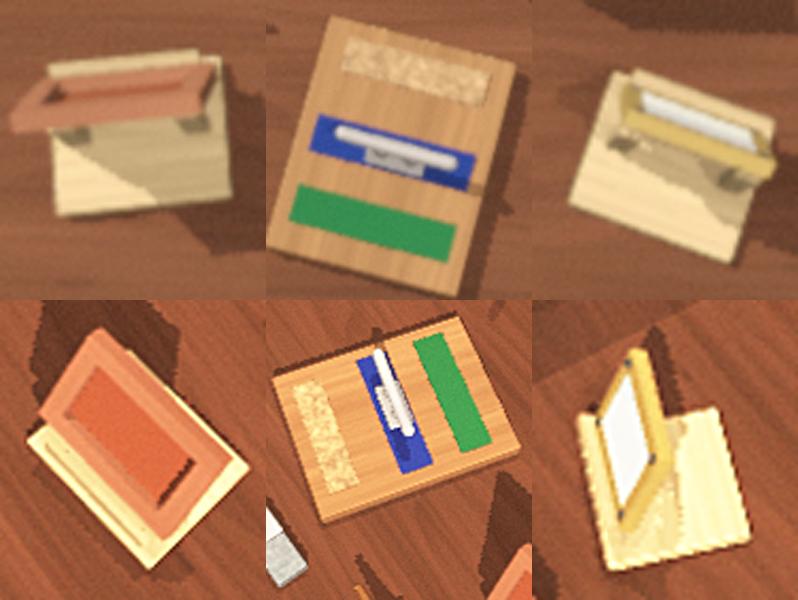

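The crop confirms the choice: the chromed cleat stands on the blue strip, at about (300,175) in the top view. The lid shows its recess outwards and the frame shows its mirror outwards. Next I'll measure the cleat, lid and frame poses.

Run:
```python
from h import *
# cleat: bright low-sat pixels over plinth
for n,box in(("top",(265,345,150,200)),("scene",(270,320,195,255))):
    p,d=load(n);hsv=cv2.cvtColor(p,cv2.COLOR_RGB2HSV);P=cloud(n,d)
    m=cv2.inRange(hsv,(0,0,110),(180,70,255));k=np.zeros_like(m);u0,u1,v0,v1=box;k[v0:v1,u0:u1]=1;m*=k
    b=m&((P[...,2]>.047)*255).astype(np.uint8)
    for nm,mm in(("bar",b),("all",m)):
        c=max(cv2.findContours(mm,0,1)[0],key=cv2.contourArea)[:,0]
        print(n,nm,(mm>0).sum(),cv2.minAreaRect((ray(n,c,.056)[:,:2]*1000).astype(np.float32)),np.percentile(P[mm>0][:,2],[5,50,95]))
# lid, frame
for nm,c in(("lid",(.60,.27)),("frame",(.57,-.27))):
  for n in("top","scene"):
    p,d=load(n);P=cloud(n,d);hsv=cv2.cvtColor(p,cv2.COLOR_RGB2HSV)
    m=(abs(P[...,0]-c[0])<.11)&(abs(P[...,1]-c[1])<.11)&(d>0)
    hi=m&(P[...,2]>.03)&(P[...,2]<.2)
    X=P[hi]
    # RANSAC plane
    rng=np.random.default_rng(0);best=0
    for _ in range(500):
        a=X[rng.choice(len(X),3,False)];nn=np.cross(a[1]-a[0],a[2]-a[0]);l=np.linalg.norm(nn)
        if l<1e-5: continue
        nn/=l; i=abs((X-a[0])@nn)<.002
        if i.sum()>best: best=i.sum();I=i
    Y=X[I];cen=Y.mean(0);nn=np.linalg.svd(Y-cen)[2][2];nn*=np.sign(nn[2])
    print(nm,n,hi.sum(),best,"n",nn.round(3),"tilt from vert",np.degrees(np.arcsin(nn[2])).round(1),"yaw",np.degrees(np.arctan2(nn[1],nn[0])).round(1),"zrange",np.percentile(X[:,2],[1,99]).round(3))
    top=X[X[:,2]>np.percentile(X[:,2],99)-.012]
    r=cv2.minAreaRect((top[:,:2]*1000).astype(np.float32));print("   top",r)
    # extents in plane
    e1=np.cross([0,0,1],nn);e1/=np.linalg.norm(e1);e2=np.cross(nn,e1)
    q=np.c_[(Y-cen)@e1,(Y-cen)@e2]*1000;r=cv2.minAreaRect(q.astype(np.float32))
    print("   rect",np.round(r[0]),np.round(r[1]),round(r[2],1),"centre",(cen+r[0][0]/1000*e1+r[0][1]/1000*e2).round(4))
    # base
    bm=m&(P[...,2]>.006)&(P[...,2]<.016)&(hsv[...,2]>60);r=cv2.minAreaRect((P[bm][:,:2]*1000).astype(np.float32));print("   base",r,bm.sum())
p,d=load("top");hsv=cv2.cvtColor(p,cv2.COLOR_RGB2HSV)
X=[[.6675,-.0095,.022],[.582,.011,.022]];print(proj("top",X),proj("scene",X))
```

```text
top bar 229 ((576.69970703125, 5.472442626953125), (123.32801055908203, 16.933364868164062), 75.48027038574219) [0.05374335 0.06162489 0.06703176]
top all 461 ((569.2555541992188, 8.272018432617188), (125.21440887451172, 33.77127456665039), 76.08667755126953) [0.01878422 0.03934784 0.06584141]
scene bar 244 ((578.1167602539062, 4.784252166748047), (123.58325958251953, 15.599176406860352), 75.15934753417969) [0.05522808 0.06076237 0.06524081]
scene all 406 ((581.9949340820312, 3.8142051696777344), (123.60576629638672, 31.01340675354004), 75.80638885498047) [0.02070358 0.05724097 0.06426337]
lid top 815 263 n [0.856 0.115 0.504] tilt from vert 30.3 yaw 7.7 zrange [0.035 0.126]
   top ((579.106689453125, 321.2925109863281), (18.44619369506836, 119.31913757324219), 7.973326206207275)
   rect [ 5. -2.] [105. 118.] 89.9 centre [0.6057 0.324  0.0833]
   base ((599.5557861328125, 272.2035217285156), (217.95907592773438, 216.6964569091797), 0.5702511668205261) 927
lid scene 2146 723 n [0.873 0.124 0.472] tilt from vert 28.2 yaw 8.1 zrange [0.039 0.125]
   top ((580.8709106445312, 321.92736816
[... 427 characters left out ...]
0.60447692871094)
   rect [-1. -5.] [110.  94.] 1.5 centre [ 0.5709 -0.3297  0.0739]
   base ((572.670654296875, -272.4216003417969), (213.57228088378906, 217.61990356445312), 3.379936456680298) 1023
frame scene 825 451 n [ 0.811 -0.291  0.507] tilt from vert 30.5 yaw -19.7 zrange [0.034 0.11 ]
   top ((548.71923828125, -322.0408630371094), (116.45321655273438, 18.369997024536133), 70.20079040527344)
   rect [-2. -3.] [ 89. 113.] 89.0 centre [ 0.5698 -0.3278  0.0731]
   base ((556.98583984375, -282.683349609375), (203.02284240722656, 146.1653594970703), 84.40364074707031) 645
[[307.12487507 144.50517821]
 [299.30971655 173.42871488]] [[262.1261988  242.93100734]
 [294.62269397 231.51932375]]
```

Call:
servo_tool --moves '[{"dz":0.06,"roll":-8.2,"jaw":0.5},{"dx":0.025,"dy":-0.048,"roll":-8.2},{"dx":0.025,"dy":-0.048,"roll":-8.2},{"dx":0.025,"dy":-0.048,"roll":-8.2},{"dx":0.025,"dy":-0.048,"roll":-8.2},{"dx":0.025,"dy":-0.048,"roll":-8.2},{"dx":0.025,"dy":-0.048,"roll":-8.2},{"dx":0.025,"dy":-0.048,"roll":-8.2},{"dx":0.025,"dy":-0.048,"roll":-8.2},{"dx":0.025,"dy":-0.048,"roll":-8.2}]'

```text
$.moves[0]: bad value
```

```bash
cat > part.py <<'E'
from h import *
def part(nm,c,H,T,k=0):
  for n in("top","scene"):
    p,d=load(n,k);P=cloud(n,d)
    m=(abs(P[...,0]-c[0])<.11)&(abs(P[...,1]-c[1])<.11)&(d>0)&(P[...,2]<.2)
    X=P[m&(P[...,2]>.045)]
    top=X[X[:,2]>np.percentile(X[:,2],99)-.012]
    r=cv2.minAreaRect((top[:,:2]*1000).astype(np.float32));print(nm,n,"top",np.round(r[0],1),np.round(r[1],1),round(r[2],1),"zmax",np.percentile(X[:,2],[97,99.5]).round(4))
    # front plane with fixed tilt 30: yaw scan by fit of rim points -> least squares on e1 extents
    r2=cv2.minAreaRect((X[:,:2]*1000).astype(np.float32));print("   all",np.round(r2[0],1),np.round(r2[1],1),round(r2[2],1))
    y=np.radians(8 if nm=="lid" else -19.7)
    nn=np.array([np.cos(y)*.866,np.sin(y)*.866,.5]);e1=np.array([-np.sin(y),np.cos(y),0]);e2=np.cross(nn,e1)
    f=X@nn; h,ed=np.histogram(f,bins=np.arange(f.min(),f.max(),.002));o=ed[h.argmax()]
    k2=np.argsort(h)[::-1][:4];print("   planes",[(round(ed[i]*1000+1),int(h[i])) for i in k2], "max(1%)",np.percentile(f,99).round(4))
    b=X@e1;print("   e1 range",np.percentile(b,[.5,99.5]).round(4),"mid",b[(X[:,2]>.06)].min()/2+b[X[:,2]>.06].max()/2)
E
python3 - <<'E'
from part import *
part("lid",(.6,.325),.095,.014);part("frame",(.57,-.325),.08,.012)
E
```

```text
lid top top [578.3 326.8] [ 18.4 130.5] 8.0 zmax [0.1249 0.1271]
   all [603.1 329.9] [ 67.7 130.7] 7.4
   planes [(600, 190), (592, 122), (598, 77), (596, 74)] max(1%) 0.6084
   e1 range [0.1776 0.3071] mid 0.24294774435013766
lid scene top [580.  328.2] [ 22.  130.4] 7.9 zmax [0.1232 0.1253]
   all [604.  331.4] [ 70.4 130.5] 7.7
   planes [(601, 460), (591, 429), (599, 336), (593, 326)] max(1%) 0.6091
   e1 range [0.1798 0.3092] mid 0.24424734633400902
frame top top [ 548.5 -322.1] [109.8  17.3] 70.6 zmax [0.1116 0.1129]
   all [ 568.5 -331.1] [114.2  60.7] 71.1
   planes [(598, 218), (600, 66), (592, 38), (588, 33)] max(1%) 0.6088
   e1 range [-0.1754 -0.0634] mid -0.12039837507469697
frame scene top [ 548.7 -322. ] [116.5  18.4] 70.2 zmax [0.1096 0.111 ]
   all [ 568.8 -329.3] [116.5  61.1] 70.2
   planes [(596, 260), (598, 137), (594, 63), (590, 33)] max(1%) 0.6082
   e1 range [-0.1726 -0.0603] mid -0.11821780383212295
```

Call:
servo_tool --moves '[{"dx":0,"dy":0,"dz":0.06,"roll":-8.2,"jaw":0.5},{"dx":0.025,"dy":-0.048,"dz":0,"roll":-8.2,"jaw":0.5},{"dx":0.025,"dy":-0.048,"dz":0,"roll":-8.2,"jaw":0.5},{"dx":0.025,"dy":-0.048,"dz":0,"roll":-8.2,"jaw":0.5},{"dx":0.025,"dy":-0.048,"dz":0,"roll":-8.2,"jaw":0.5},{"dx":0.025,"dy":-0.048,"dz":0,"roll":-8.2,"jaw":0.5},{"dx":0.025,"dy":-0.048,"dz":0,"roll":-8.2,"jaw":0.5},{"dx":0.025,"dy":-0.048,"dz":0,"roll":-8.2,"jaw":0.5},{"dx":0.025,"dy":-0.048,"dz":0,"roll":-8.2,"jaw":0.5},{"dx":0.025,"dy":-0.048,"dz":0,"roll":-8.2,"jaw":0.5}]' --newtons 20

```text
t: 1.35
eef_pos: [0.4837, 0.1899, 0.2511]
ee_rot: [3.141, 0.0, -1.828]
force: [0.2, 0.5, -0.2]
width: 0.0438
gripper_force: 0.0
```

Call:
servo_tool --moves '[{"dx":0.0235,"dy":-0.0462,"dz":0,"roll":0,"jaw":0.5},{"dx":0.0235,"dy":-0.0462,"dz":0,"roll":0,"jaw":0.5},{"dx":0.0235,"dy":-0.0462,"dz":0,"roll":0,"jaw":0.5},{"dx":0.0233,"dy":-0.0463,"dz":0,"roll":0,"jaw":0.5},{"dx":0,"dy":0,"dz":-0.05,"roll":0,"jaw":0.5},{"dx":0,"dy":0,"dz":-0.05,"roll":0,"jaw":0.5},{"dx":0,"dy":0,"dz":-0.05,"roll":0,"jaw":0.5},{"dx":0,"dy":0,"dz":-0.02,"roll":0,"jaw":0.5},{"dx":0,"dy":0,"dz":0,"roll":0,"jaw":0.5},{"dx":0,"dy":0,"dz":0,"roll":0,"jaw":0.5}]'

```text
t: 2.6
eef_pos: [0.5779, 0.0068, 0.0822]
ee_rot: [-3.14, 0.0, -1.824]
force: [-0.4, -0.2, 1.1]
width: 0.0436
gripper_force: 0.0
```

Call:
servo_tool --moves '[{"dx":0,"dy":0,"dz":-0.02,"roll":0,"jaw":0.5},{"dx":0,"dy":0,"dz":-0.02,"roll":0,"jaw":0.5},{"dx":0,"dy":0,"dz":-0.005,"roll":0,"jaw":0.5},{"dx":0,"dy":0,"dz":0,"roll":0,"jaw":0.3},{"dx":0,"dy":0,"dz":0,"roll":0,"jaw":0.2},{"dx":0,"dy":0,"dz":0,"roll":0,"jaw":0.1},{"dx":0,"dy":0,"dz":0,"roll":0,"jaw":0.1},{"dx":0,"dy":0,"dz":0,"roll":0,"jaw":0.1},{"dx":0,"dy":0,"dz":0,"roll":0,"jaw":0.1},{"dx":0,"dy":0,"dz":0,"roll":0,"jaw":0.1}]' --newtons 20

```text
t: 3.85
eef_pos: [0.5772, 0.0066, 0.0361]
ee_rot: [3.142, -0.0, -1.824]
force: [0.9, -0.4, -0.3]
width: 0.009
gripper_force: 0.0
```

Run:
```python
from h import *
o=[]
for n,u,v,w,h in(("top",240,110,110,110),("scene",230,160,130,130)):
    p,d=snap(n,1);o.append(cv2.resize(p[v:v+h,u:u+w,::-1],(400,400),interpolation=cv2.INTER_CUBIC))
cv2.imwrite("pics/c1.png",np.hstack(o))
s=get_state();print(s["width"],s["gripper_force"],s["eef_pos"])
```

```text
0.008622327565733985 0.0 [0.57713751 0.00665236 0.03611452]
```

View pics/c1.png

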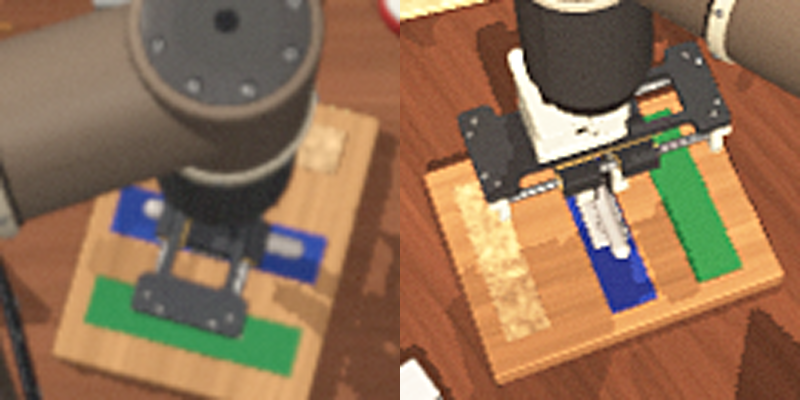

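The picture shows the gripper astride the cleat, but the opening is 9 mm with no grip force, which doesn't fit a 14 mm bar. I'll measure the bar's visible ends against their earlier position.

Run:
```python
from h import *
for n in("top","scene"):
  for k in(0,1):
    p,d=load(n,k);P=cloud(n,d);hsv=cv2.cvtColor(p,cv2.COLOR_RGB2HSV)
    R=np.array([[.972,.235],[-.235,.972]]).T # plinth axes
    L=(P[...,:2]-[.582,.011])@np.array([[.972,.235],[-.235,.972]])
    m=(abs(L[...,0])<.06)&(abs(L[...,1])<.09)&(P[...,2]>.05)&(P[...,2]<.07)&(hsv[...,1]<80)&(hsv[...,2]>90)&(d>0)
    for lo,hi in((-.09,-.05),(-.05,-.03),(-.03,.03),(.03,.05),(.05,.09)):
        q=m&(L[...,1]>lo)&(L[...,1]<hi)
        if q.sum()>3: print(n,k,(lo,hi),q.sum(),"x' %.1f y' %.1f..%.1f z %.3f"%(np.median(L[q][:,0])*1e3,L[q][:,1].min()*1e3,L[q][:,1].max()*1e3,np.median(P[q][:,2])))
s=get_state();print((np.array(s["eef_pos"])[:2]-[.582,.011])@np.array([[.972,.235],[-.235,.972]]))
```

```text
top 0 (-0.09, -0.05) 31 x' -5.3 y' -68.3..-50.3 z 0.063
top 0 (-0.05, -0.03) 38 x' -5.4 y' -49.7..-30.2 z 0.061
top 0 (-0.03, 0.03) 114 x' -4.7 y' -29.6..29.9 z 0.061
top 0 (0.03, 0.05) 37 x' -3.4 y' 30.2..50.0 z 0.064
top 0 (0.05, 0.09) 5 x' -2.1 y' 50.9..54.4 z 0.062
top 1 (-0.09, -0.05) 30 x' -5.4 y' -68.3..-50.4 z 0.064
top 1 (-0.05, -0.03) 16 x' -5.2 y' -49.7..-41.5 z 0.061
top 1 (0.03, 0.05) 12 x' -2.2 y' 43.5..49.4 z 0.063
top 1 (0.05, 0.09) 5 x' -4.3 y' 50.3..54.9 z 0.062
scene 0 (-0.09, -0.05) 25 x' -3.8 y' -64.3..-50.5 z 0.061
scene 0 (-0.05, -0.03) 40 x' -2.8 y' -49.9..-30.4 z 0.061
scene 0 (-0.03, 0.03) 118 x' -2.4 y' -29.3..29.3 z 0.060
scene 0 (0.03, 0.05) 37 x' -1.7 y' 30.1..48.8 z 0.062
scene 0 (0.05, 0.09) 16 x' -2.0 y' 50.3..56.5 z 0.061
scene 1 (-0.03, 0.03) 66 x' -2.7 y' -10.0..30.0 z 0.060
scene 1 (0.03, 0.05) 39 x' -1.5 y' 30.0..49.9 z 0.061
scene 1 (0.05, 0.09) 16 x' -2.3 y' 50.1..56.4 z 0.062
[-0.00370464 -0.00536859]
```

Call:
servo_tool --moves '[{"dx":0,"dy":0,"dz":0,"roll":0,"jaw":0},{"dx":0,"dy":0,"dz":0,"roll":0,"jaw":0},{"dx":0,"dy":0,"dz":0,"roll":0,"jaw":0},{"dx":0,"dy":0,"dz":0,"roll":0,"jaw":0},{"dx":0,"dy":0,"dz":0,"roll":0,"jaw":0},{"dx":0,"dy":0,"dz":0.005,"roll":0,"jaw":0},{"dx":0,"dy":0,"dz":0.005,"roll":0,"jaw":0},{"dx":0,"dy":0,"dz":0.005,"roll":0,"jaw":0},{"dx":0,"dy":0,"dz":0,"roll":0,"jaw":0},{"dx":0,"dy":0,"dz":0,"roll":0,"jaw":0}]'

```text
t: 5.2
eef_pos: [0.5771, 0.0067, 0.0512]
ee_rot: [-3.142, 0.0, -1.824]
force: [-0.2, 0.9, 0.1]
width: 0.0005
gripper_force: 0.0
```

Run:
```python
from h import *
o=[]
for n,u,v,w,h in(("top",265,140,80,80),("scene",255,180,80,80)):
    p,d=snap(n,2);o.append(cv2.resize(p[v:v+h,u:u+w,::-1],(400,400),interpolation=cv2.INTER_CUBIC))
    print(n,proj(n,[get_state()["eef_pos"],[.577,.0065,.055]]))
    P=cloud(n,d)
cv2.imwrite("pics/c2.png",np.hstack(o))
```

```text
top [[300.86211742 172.90234267]
 [300.92274722 172.59995907]]
scene [[294.79390199 223.88035814]
 [294.71049077 223.08428733]]
```

View pics/c2.png

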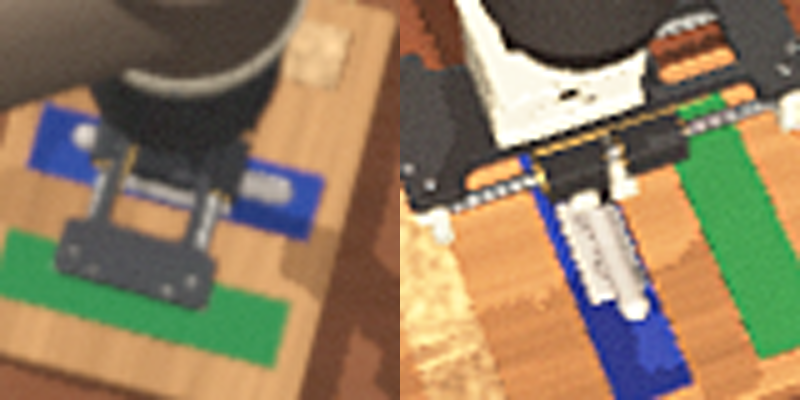

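Run:
```python
from h import *
p,d=load("scene",2);P=cloud("scene",d)
L=(P[...,:2]-[.582,.011])@np.array([[.972,.235],[-.235,.972]])*1e3
for nm,A in(("z",P[...,2]*1e3),("x'",L[...,0]),("y'",L[...,1])):
    print(nm);
    for v in range(206,232,2): print(v,*["%4d"%A[v,u] for u in range(278,312,2)])
```

```text
z
206  204  202  199  195  195  190  186  185  185  147  176  173  172  173  173  177  173
208  195  196  193  190  184  180  176  175  175  136  172  171  175  175  178  176  174
210  189  186  178  174  174  176  174  173  176  173  169  174  174  174  173  170  164
212   18   22  169  172  177  175  177  174  178  175  128  169  170  170  162  160  162
214   15   24  166  173  172  175  175  177  171  167  116  157  163  160   16   21   24
216  167  167  166  174  172  170  171  164  160  159  104  106   99   18   14   18   16
218  166   22   22  161  166  163  160  157  106   99  101   94   91   19   19   19   16
220   23   17   20   24  157   22   99   99   95   92   21   18   18   19   16   19   15
222   19   18   16   19   20   26   88   57   60   61   30   22   19   17   19   14   17
224   15   23   22   19   23   27   25   55   63   60   29   21   18   22   17   19   16
226   14   19   16   20   17   27   23   29   59   61   60   26   15   19   20   19   15
228   17   17   17   19   20   23   23   23   56   58   57   26   20   20   19   19   19
230   20   16   17   17   18  
[... 1678 characters left out ...]
24   25   32   32   33   35   33   32   33    5    8    6  -35  -35  -31  -30
218   27  -51  -49   29   34   34   34   34    8    6    9    7    7  -29  -27  -25  -25
220  -46  -48  -44  -40   34  -37    5    7    7    7  -28  -28  -26  -24  -23  -20  -20
222  -43  -41  -41  -37  -35  -30    5   -9   -6   -3  -18  -20  -20  -19  -16  -17  -13
224  -39  -33  -32  -32  -27  -24  -23   -5    0    0  -13  -15  -15  -11  -12   -8   -8
226  -35  -30  -30  -26  -25  -18  -18  -13    3    6    8   -7  -11   -7   -4   -3   -3
228  -27  -26  -24  -20  -18  -15  -13  -11    7   10   11   -2   -3   -1    0    1    3
230  -20  -20  -18  -16  -14   -9   -7   -4    8   16   18   17    3    4    4    5    8
```

The scene depth shows the finger ends at z of about 0.09 while the state says 0.051, so the reported TCP height doesn't match the camera. I'll check the offset in all three frames.

Run:
```python
from h import *
c,s=.972,-.235
for k,ze in((1,.0361),(2,.0512)):
  for n in("scene","top"):
    p,d=load(n,k);P=cloud(n,d)
    L=(P[...,:2]-[.582,.011])@np.array([[.972,.235],[-.235,.972]])*1e3
    m=(abs(L[...,0]+4)<28)&(abs(L[...,1]+5)<18)&(P[...,2]>ze+.03)&(P[...,2]<ze+.09)&(P[...,2]>.069)&(d>0)
    X=np.c_[L[m],P[m][:,2]*1e3]
    print(k,n,m.sum(),"zmin",np.sort(X[:,2])[:8].round(),"x'",np.percentile(X[:,0],[2,98]).round(),"y'",np.percentile(X[:,1],[2,50,98]).round())
p,d=load("scene",0);P=cloud("scene",d)
m=(P[...,1]>.5)&(P[...,0]<.4)&(P[...,2]>.1)&(P[...,2]<.45)&(d>0);X=P[m]
print("start",m.sum(),np.sort(X[:,2])[:10].round(3) if m.sum() else "")
p,d=load("top",0);P=cloud("top",d)
m=(P[...,1]>.5)&(P[...,0]<.4)&(P[...,2]>.08)&(P[...,2]<.45)&(d>0);X=P[m];i=np.argsort(X[:,2])[:12]
print("start top",m.sum(),X[i].round(3).tolist())
s=get_state();print(np.round(s["q"],3))
```

```text
1 scene 77 zmin [72. 72. 73. 74. 74. 75. 76. 76.] x' [-22.  15.] y' [-11.   6.   9.]Traceback (most recent call last):
  File "<stdin>", line 9, in <module>
    return _quantile_unchecked(
        a, q, axis, out, overwrite_input, method, keepdims, weights)
    return _ureduce(a,
                    func=_quantile_ureduce_func,
    ...<5 lines>...
                    overwrite_input=overwrite_input,
                    method=method)
    r = func(a, **kwargs)
    result = _quantile(arr,
                       quantiles=q,
    ...<2 lines>...
                       out=out,
                       weights=wgt)
    slices_having_nans = np.isnan(arr[-1, ...])
                                  ~~~^^^^^^^^^
IndexError: index -1 is out of bounds for axis 0 with size 0
```

The camera agrees in two frames: the finger ends are about 36 mm above the reported TCP height, and x and y are fine. I'll subtract 36 mm from all reported z targets. Now I'll open and go down to reported z of about 0.003.

Call:
servo_tool --moves '[{"dx":0,"dy":0,"dz":0.01,"roll":0,"jaw":0.5},{"dx":0,"dy":0,"dz":0,"roll":0,"jaw":0.5},{"dx":0,"dy":0,"dz":0,"roll":0,"jaw":0.5},{"dx":0,"dy":0,"dz":0,"roll":0,"jaw":0.5},{"dx":0,"dy":0,"dz":0,"roll":0,"jaw":0.5},{"dx":0,"dy":-0.002,"dz":-0.02,"roll":0,"jaw":0.5},{"dx":0,"dy":0,"dz":-0.02,"roll":0,"jaw":0.5},{"dx":0,"dy":0,"dz":-0.01,"roll":0,"jaw":0.5},{"dx":0,"dy":0,"dz":-0.008,"roll":0,"jaw":0.5},{"dx":0,"dy":0,"dz":0,"roll":0,"jaw":0.5}]'

```text
t: 6.55
eef_pos: [0.577, 0.0046, 0.0028]
ee_rot: [3.141, -0.0, -1.824]
force: [0.3, 0.2, 1.5]
width: 0.0439
gripper_force: 0.0
```

Call:
servo_tool --moves '[{"dx":0,"dy":0,"dz":0,"roll":0,"jaw":0.3},{"dx":0,"dy":0,"dz":0,"roll":0,"jaw":0.2},{"dx":0,"dy":0,"dz":0,"roll":0,"jaw":0.1},{"dx":0,"dy":0,"dz":0,"roll":0,"jaw":0.1},{"dx":0,"dy":0,"dz":0,"roll":0,"jaw":0.1},{"dx":0,"dy":0,"dz":0,"roll":0,"jaw":0.1},{"dx":0,"dy":0,"dz":0,"roll":0,"jaw":0.1},{"dx":0,"dy":0,"dz":0,"roll":0,"jaw":0.1},{"dx":0,"dy":0,"dz":0,"roll":0,"jaw":0.1},{"dx":0,"dy":0,"dz":0,"roll":0,"jaw":0.1}]' --newtons 25

```text
t: 7.8
eef_pos: [0.5775, 0.0047, 0.0034]
ee_rot: [-3.141, 0.0, -1.824]
force: [1.6, -1.7, 4.2]
width: 0.0132
gripper_force: 25.0
```

Call:
servo_tool --moves '[{"dx":0,"dy":0,"dz":0.01,"roll":0,"jaw":0.1},{"dx":0,"dy":0,"dz":0.02,"roll":0,"jaw":0.1},{"dx":0,"dy":0,"dz":0.02,"roll":0.5,"jaw":0.1},{"dx":0.02,"dy":-0.003,"dz":0,"roll":0.5,"jaw":0.1},{"dx":0.02,"dy":-0.003,"dz":0,"roll":0,"jaw":0.1},{"dx":0.02,"dy":-0.003,"dz":0,"roll":0,"jaw":0.1},{"dx":0.02,"dy":-0.003,"dz":0,"roll":0,"jaw":0.1},{"dx":0.01,"dy":-0.0025,"dz":0,"roll":0,"jaw":0.1},{"dx":0,"dy":0,"dz":0,"roll":0,"jaw":0.1},{"dx":0,"dy":0,"dz":0,"roll":0,"jaw":0.1}]'

```text
t: 9.05
eef_pos: [0.6661, -0.0098, 0.0529]
ee_rot: [3.14, -0.0, -1.807]
force: [-0.3, 0.2, -2.7]
width: 0.0131
gripper_force: 25.0
```

Run:
```python
from h import *
for n in("top","scene"):
    p,d=load(n,0);P=cloud(n,d)
    L=(P[...,:2]-[.582,.011])@np.array([[.972,.235],[-.235,.972]])
    m=((abs(P[...,2]-.02)<.008)&(abs(L[...,0])<.16)&(abs(L[...,1])<.14)&(d>0)).astype(np.uint8)
    m=cv2.morphologyEx(m,cv2.MORPH_OPEN,np.ones((3,3)))
    c=max(cv2.findContours(m,0,1)[0],key=cv2.contourArea)[:,0]
    print(n,"plinth",cv2.minAreaRect((ray(n,c,.02)[:,:2]*1000).astype(np.float32)))
    lab=cv2.cvtColor(p,cv2.COLOR_RGB2LAB).astype(int)
    ok=(abs(L[...,0]-.088)<.032)&(abs(L[...,1])<.095)&(m>0)
    g=np.where(ok,lab[...,0],0).astype(np.uint8);th,_=cv2.threshold(g[ok].reshape(-1,1),0,255,cv2.THRESH_OTSU)
    mm=((g>th)*255).astype(np.uint8);mm=cv2.morphologyEx(cv2.morphologyEx(mm,cv2.MORPH_CLOSE,np.ones((5,5))),cv2.MORPH_OPEN,np.ones((3,3)))
    c=max(cv2.findContours(mm,0,1)[0],key=cv2.contourArea)[:,0]
    print(n,"cork",th,cv2.minAreaRect((ray(n,c,.022)[:,:2]*1000).astype(np.float32)))
```

```text
top plinth ((580.4368896484375, 9.617607116699219), (199.44601440429688, 250.27113342285156), 76.24978637695312)
top cork 183.0 ((666.140625, -10.472160339355469), (149.13446044921875, 36.72317123413086), 76.94602966308594)
scene plinth ((582.6627807617188, 14.004379272460938), (202.3634796142578, 249.1751251220703), 76.15872192382812)
scene cork 210.0 ((667.3558959960938, -10.966651916503906), (150.0384521484375, 39.20470428466797), 74.48799896240234)
```

Call:
servo_tool --moves '[{"dx":0.0005,"dy":-0.001,"dz":-0.015,"roll":0,"jaw":0.1},{"dx":0,"dy":0,"dz":-0.015,"roll":0,"jaw":0.1},{"dx":0,"dy":0,"dz":-0.01,"roll":0,"jaw":0.1},{"dx":0,"dy":0,"dz":-0.004,"roll":0,"jaw":0.1},{"dx":0,"dy":0,"dz":-0.002,"roll":0,"jaw":0.1},{"dx":0,"dy":0,"dz":-0.001,"roll":0,"jaw":0.1},{"dx":0,"dy":0,"dz":-0.001,"roll":0,"jaw":0.1},{"dx":0,"dy":0,"dz":-0.001,"roll":0,"jaw":0.1},{"dx":0,"dy":0,"dz":0,"roll":0,"jaw":0.1},{"dx":0,"dy":0,"dz":0,"roll":0,"jaw":0.1}]'

```text
t: 10.3
eef_pos: [0.6677, -0.0108, 0.0043]
ee_rot: [-3.141, 0.0, -1.806]
force: [0.0, 0.6, -3.3]
width: 0.0129
gripper_force: 25.0
```

Call:
servo_tool --moves '[{"dx":-0.0007,"dy":0,"dz":-0.0007,"roll":0,"jaw":0.1},{"dx":0,"dy":0,"dz":-0.0007,"roll":0,"jaw":0.1},{"dx":0,"dy":0,"dz":0,"roll":0,"jaw":0.1},{"dx":0,"dy":0,"dz":0,"roll":0,"jaw":0.2},{"dx":0,"dy":0,"dz":0,"roll":0,"jaw":0.3},{"dx":0,"dy":0,"dz":0,"roll":0,"jaw":0.5},{"dx":0,"dy":0,"dz":0,"roll":0,"jaw":0.5},{"dx":0,"dy":0,"dz":0,"roll":0,"jaw":0.5},{"dx":0,"dy":0,"dz":0.02,"roll":0,"jaw":0.5},{"dx":0,"dy":0,"dz":0.03,"roll":0,"jaw":0.5}]'

```text
t: 11.55
eef_pos: [0.6661, -0.011, 0.0522]
ee_rot: [3.139, -0.001, -1.807]
force: [1.1, -0.1, 0.1]
width: 0.044
gripper_force: 0.0
```

Call:
servo_tool --moves '[{"dx":0,"dy":0,"dz":0.05,"roll":0,"jaw":0.6},{"dx":0,"dy":0,"dz":0.05,"roll":0,"jaw":0.6},{"dx":-0.0121,"dy":0.0484,"dz":0,"roll":3.1,"jaw":0.6},{"dx":-0.0121,"dy":0.0484,"dz":0,"roll":3.1,"jaw":0.6},{"dx":-0.0121,"dy":0.0484,"dz":0,"roll":3.1,"jaw":0.6},{"dx":-0.0121,"dy":0.0484,"dz":0,"roll":3.1,"jaw":0.6},{"dx":-0.0121,"dy":0.0484,"dz":0,"roll":3.1,"jaw":0.6},{"dx":-0.0121,"dy":0.0484,"dz":0,"roll":3.1,"jaw":0.6},{"dx":-0.0121,"dy":0.0484,"dz":0,"roll":3.1,"jaw":0.6},{"dx":0,"dy":0,"dz":0,"roll":0,"jaw":0.6}]'

```text
t: 12.8
eef_pos: [0.5812, 0.3312, 0.1524]
ee_rot: [3.142, 0.0, -1.423]
force: [0.3, -0.2, 0.3]
width: 0.0528
gripper_force: 0.0
```

Run:
```python
from h import *
p,d=snap("scene",3)
c=np.array([.6668,-.0103]);P=cloud("scene",d);hsv=cv2.cvtColor(p,cv2.COLOR_RGB2HSV)
m=(np.hypot(P[...,0]-c[0],P[...,1]-c[1])<.09)&(P[...,2]>.05)&(P[...,2]<.075)&(d>0)
cc=max(cv2.findContours((m*255).astype(np.uint8),0,1)[0],key=cv2.contourArea)[:,0]
print(cv2.minAreaRect((ray("scene",cc,.056)[:,:2]*1000).astype(np.float32)))
p,d=snap("top",3);s=get_state();print(s["eef_pos"],s["ee_rot"])
P=cloud("top",d);m=(np.hypot(P[...,0]-c[0],P[...,1]-c[1])<.09)&(P[...,2]>.05)&(P[...,2]<.075)&(d>0)
cc=max(cv2.findContours((m*255).astype(np.uint8),0,1)[0],key=cv2.contourArea)[:,0]
print(cv2.minAreaRect((ray("top",cc,.056)[:,:2]*1000).astype(np.float32)))
```

```text
((667.142333984375, -10.2177734375), (125.72395324707031, 14.577268600463867), 76.29795837402344)
[0.58185507 0.32841091 0.15249035] [ 3.14115250e+00 -2.98108359e-04 -1.42676936e+00]
((666.1754760742188, -10.865211486816406), (122.20313262939453, 16.656265258789062), 76.49556732177734)
```

Call:
servo_tool --moves '[{"dx":0,"dy":0,"dz":-0.03,"roll":0,"jaw":0.6},{"dx":0,"dy":0,"dz":-0.02,"roll":0,"jaw":0.6},{"dx":0,"dy":0,"dz":-0.015,"roll":0,"jaw":0.6},{"dx":0,"dy":0,"dz":-0.01,"roll":0,"jaw":0.6},{"dx":0,"dy":0,"dz":-0.008,"roll":0,"jaw":0.6},{"dx":0,"dy":0,"dz":0,"roll":0,"jaw":0.5},{"dx":0.003,"dy":0.0005,"dz":0,"roll":0,"jaw":0.45},{"dx":0.004,"dy":0.0005,"dz":0,"roll":0,"jaw":0.4},{"dx":0.004,"dy":0.0005,"dz":0,"roll":0,"jaw":0.4},{"dx":0,"dy":0,"dz":0,"roll":0,"jaw":0.4}]' --newtons 10

```text
t: 14.15
eef_pos: [0.5935, 0.3295, 0.0698]
ee_rot: [3.142, 0.0, -1.428]
force: [-2.8, 0.3, 1.3]
width: 0.0346
gripper_force: 1.0
```

Call:
servo_tool --moves '[{"dx":0.004,"dy":0.0006,"dz":0,"roll":0,"jaw":0.38},{"dx":0.004,"dy":0.0006,"dz":0,"roll":0,"jaw":0.36},{"dx":0.004,"dy":0.0006,"dz":0,"roll":0,"jaw":0.34},{"dx":0.004,"dy":0.0006,"dz":0,"roll":0,"jaw":0.32},{"dx":0.003,"dy":0.0004,"dz":0,"roll":0,"jaw":0.3},{"dx":0.003,"dy":0.0004,"dz":0,"roll":0,"jaw":0.28},{"dx":0.003,"dy":0.0004,"dz":0,"roll":0,"jaw":0.26},{"dx":0.002,"dy":0.0003,"dz":0,"roll":0,"jaw":0.25},{"dx":0,"dy":0,"dz":0,"roll":0,"jaw":0.25},{"dx":0,"dy":0,"dz":0,"roll":0,"jaw":0.25}]' --newtons 10

```text
t: 15.4
eef_pos: [0.6202, 0.3334, 0.0697]
ee_rot: [3.141, -0.0, -1.428]
force: [0.2, 1.2, -0.2]
width: 0.0221
gripper_force: 0.2
```

Call:
servo_tool --moves '[{"dx":0.002,"dy":0.0003,"dz":0,"roll":0,"jaw":0.22},{"dx":0.001,"dy":0.0001,"dz":0,"roll":0,"jaw":0.2},{"dx":0,"dy":0,"dz":0,"roll":0,"jaw":0.18},{"dx":0,"dy":0,"dz":0,"roll":0,"jaw":0.16},{"dx":0,"dy":0,"dz":0,"roll":0,"jaw":0.14},{"dx":0,"dy":0,"dz":0,"roll":0,"jaw":0.1},{"dx":0,"dy":0,"dz":0,"roll":0,"jaw":0.1},{"dx":0,"dy":0,"dz":0,"roll":0,"jaw":0.1},{"dx":0,"dy":0,"dz":0,"roll":0,"jaw":0.1},{"dx":0,"dy":0,"dz":0,"roll":0,"jaw":0.1}]' --newtons 12

```text
t: 16.65
eef_pos: [0.6231, 0.3337, 0.0697]
ee_rot: [3.141, -0.0, -1.428]
force: [-4.3, 0.6, 2.5]
width: 0.0144
gripper_force: 12.0
```

Run:
```python
from h import *
o=[]
s=get_state();print(s["eef_pos"],s["width"],s["gripper_force"],s["force"])
for n,u,v,w,h in(("top",140,120,100,100),("scene",320,260,130,130)):
    p,d=snap(n,4);o.append(cv2.resize(p[v:v+h,u:u+w,::-1],(400,400),interpolation=cv2.INTER_CUBIC))
cv2.imwrite("pics/c4.png",np.hstack(o))
```

```text
[0.62311801 0.33367111 0.06971508] 0.014366731047469314 11.991856288784483 [-4.25678323  0.64435687  2.51577821]
```

View pics/c4.png

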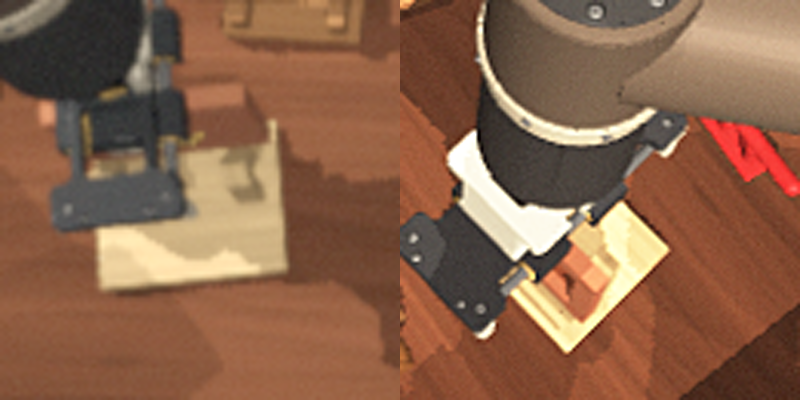

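Call:
servo_tool --moves '[{"dx":0,"dy":0,"dz":0,"roll":0,"jaw":0.1},{"dx":0,"dy":0,"dz":0,"roll":0,"jaw":0.1},{"dx":0,"dy":0,"dz":0.002,"roll":0,"jaw":0.1},{"dx":0,"dy":0,"dz":0.005,"roll":0,"jaw":0.1},{"dx":0,"dy":0,"dz":0.01,"roll":0,"jaw":0.1},{"dx":0,"dy":0,"dz":0.015,"roll":0,"jaw":0.1},{"dx":0,"dy":0,"dz":0.02,"roll":0,"jaw":0.1},{"dx":0,"dy":0,"dz":0.02,"roll":0,"jaw":0.1},{"dx":0,"dy":0,"dz":0.01,"roll":0,"jaw":0.1},{"dx":0,"dy":0,"dz":0,"roll":0,"jaw":0.1}]' --newtons 30

```text
t: 18.0
eef_pos: [0.6237, 0.3341, 0.153]
ee_rot: [-3.14, 0.001, -1.428]
force: [0.6, -0.4, -3.1]
width: 0.0138
gripper_force: 30.0
```

Call:
servo_tool --moves '[{"dx":-0.0115,"dy":-0.0305,"dz":0,"roll":10.5,"jaw":0.1},{"dx":-0.0115,"dy":-0.0305,"dz":0,"roll":10.5,"jaw":0.1},{"dx":-0.0115,"dy":-0.0305,"dz":0,"roll":10.5,"jaw":0.1},{"dx":-0.0115,"dy":-0.0305,"dz":0,"roll":10.5,"jaw":0.1},{"dx":-0.0115,"dy":-0.0305,"dz":0,"roll":10.5,"jaw":0.1},{"dx":-0.0115,"dy":-0.0305,"dz":0,"roll":10.5,"jaw":0.1},{"dx":-0.0115,"dy":-0.0305,"dz":0,"roll":10.5,"jaw":0.1},{"dx":-0.0115,"dy":-0.0305,"dz":0,"roll":10.5,"jaw":0.1},{"dx":-0.0115,"dy":-0.0305,"dz":0,"roll":10.5,"jaw":0.1},{"dx":-0.0115,"dy":-0.0305,"dz":0,"roll":10.5,"jaw":0.1}]'

```text
t: 19.25
eef_pos: [0.5073, 0.0277, 0.1511]
ee_rot: [-3.141, 0.001, 0.411]
force: [0.3, 0.0, -3.4]
width: 0.0135
gripper_force: 30.0
```

Call:
servo_tool --moves '[{"dx":0,"dy":0,"dz":0,"roll":10.5,"jaw":0.1},{"dx":0,"dy":0,"dz":0,"roll":10.5,"jaw":0.1},{"dx":0,"dy":0,"dz":0,"roll":10.5,"jaw":0.1},{"dx":0,"dy":0,"dz":0,"roll":10.5,"jaw":0.1},{"dx":0,"dy":0,"dz":0,"roll":8.1,"jaw":0.1},{"dx":0,"dy":0,"dz":-0.02,"roll":3,"jaw":0.1},{"dx":0,"dy":0,"dz":-0.02,"roll":0,"jaw":0.1},{"dx":0,"dy":0,"dz":0,"roll":0,"jaw":0.1},{"dx":0,"dy":0,"dz":0,"roll":0,"jaw":0.1},{"dx":0,"dy":0,"dz":0,"roll":0,"jaw":0.1}]'

```text
t: 20.5
eef_pos: [0.5088, 0.029, 0.1126]
ee_rot: [3.14, -0.001, 1.332]
force: [-0.6, -0.4, -2.9]
width: 0.0134
gripper_force: 30.0
```

Run:
```python
from h import *
s=get_state();print(s["eef_pos"],s["ee_rot"],np.degrees(s["ee_rot"][2]),s["q"][5])
o=[]
C=np.array([.5085,.0288]);M=np.array([[.9715,.237],[-.237,.9715]])
for n,u,v,w,h in(("top",235,130,110,110),("scene",260,150,130,130)):
    p,d=snap(n,5);o.append(cv2.resize(p[v:v+h,u:u+w,::-1],(400,400),interpolation=cv2.INTER_CUBIC))
    P=cloud(n,d);L=(P[...,:2]-C)@M*1e3;hsv=cv2.cvtColor(p,cv2.COLOR_RGB2HSV)
    m=(abs(L[...,0])<35)&(abs(L[...,1])<80)&(P[...,2]>.032)&(P[...,2]<.2)&(hsv[...,1]>70)&((hsv[...,0]<18)|(hsv[...,0]>170))&(d>0)
    X=np.c_[L[m],P[m][:,2]*1e3];print(n,len(X),"x'",np.percentile(X[:,0],[1,50,99]).round(1),"y'",np.percentile(X[:,1],[.5,99.5]).round(1),"z",np.percentile(X[:,2],[.3,1,99]).round(1))
    A=np.c_[X[:,1:],np.ones(len(X))];k=np.ones(len(X),bool)
    for _ in range(6):
        w_=np.linalg.lstsq(A[k],X[k,0],rcond=None)[0];k=abs(A@w_-X[:,0])<4
    print("  plane: yaw err deg",-np.degrees(w_[0]),"tilt dx/dz deg",np.degrees(w_[1]),"x' at z100",w_[1]*100+w_[2],k.sum())
cv2.imwrite("pics/c5.png",np.hstack(o))
```

```text
[0.50882934 0.02895573 0.11257701] [ 3.14044201e+00 -7.44921070e-04  1.33162929e+00] 76.29673803952916 2.4595102754346967
top 125 x' [-7.6 -3.1  6.6] y' [-63.2 -32.5] z [ 91.6  94.4 183.9]
  plane: yaw err deg -16.810073947139728 tilt dx/dz deg 3.6857188935287493 x' at z100 7.400882986935281 86
scene 443 x' [-7.8  4.9  8.3] y' [-13.1  69.5] z [ 84.5  86.2 182.6]
  plane: yaw err deg 1.5751910283016561 tilt dx/dz deg -1.101447397086868 x' at z100 7.611838274622067 281
```

View pics/c5.png

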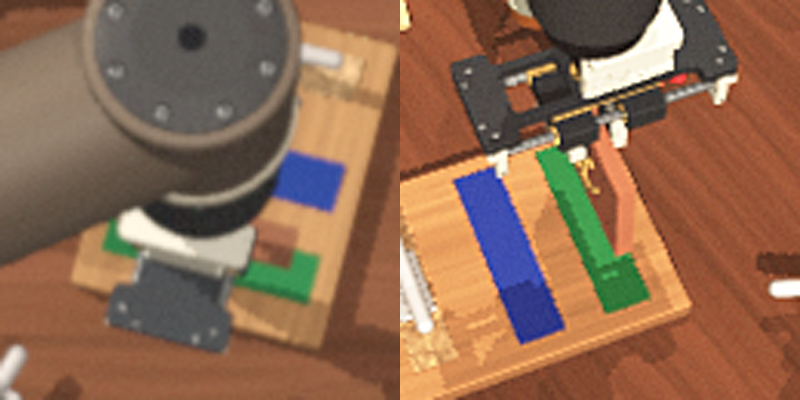

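Call:
servo_tool --moves '[{"dx":-0.0003,"dy":-0.0015,"dz":-0.02,"roll":-0.3,"jaw":0.1},{"dx":0,"dy":0,"dz":-0.015,"roll":0,"jaw":0.1},{"dx":0,"dy":0,"dz":-0.01,"roll":0,"jaw":0.1},{"dx":0,"dy":0,"dz":-0.005,"roll":0,"jaw":0.1},{"dx":0,"dy":0,"dz":-0.002,"roll":0,"jaw":0.1},{"dx":0,"dy":0,"dz":-0.002,"roll":0,"jaw":0.1},{"dx":0,"dy":0,"dz":-0.002,"roll":0,"jaw":0.1},{"dx":0,"dy":0,"dz":-0.001,"roll":0,"jaw":0.1},{"dx":0,"dy":0,"dz":-0.001,"roll":0,"jaw":0.1},{"dx":0,"dy":0,"dz":0,"roll":0,"jaw":0.1}]'

```text
t: 21.85
eef_pos: [0.508, 0.0273, 0.0537]
ee_rot: [-3.142, 0.0, 1.326]
force: [0.7, 0.2, -2.5]
width: 0.0137
gripper_force: 30.0
```

```bash
cat > lidm.py <<'E'
from h import *
import sys
def meas(k,C,lo=.024,hi=.13,mode="lid"):
  M=np.array([[.9715,.237],[-.237,.9715]])
  s=get_state();print(np.round(s["eef_pos"],4),np.degrees(s["ee_rot"][2]).round(2),np.round(s["force"],1))
  for n in("scene","top"):
    p,d=snap(n,k);P=cloud(n,d);L=(P[...,:2]-C)@M*1e3;hsv=cv2.cvtColor(p,cv2.COLOR_RGB2HSV)
    m=(abs(L[...,0])<25)&(abs(L[...,1])<80)&(P[...,2]>lo)&(P[...,2]<hi)&(d>0)&((hsv[...,0]<40)|(hsv[...,0]>170))
    if mode=="lid": m&=(hsv[...,1]>70)
    X=np.c_[L[m],P[m][:,2]*1e3]
    print(n,len(X),"x'",np.percentile(X[:,0],[1,50,99]).round(1),"y'",np.percentile(X[:,1],[.5,99.5]).round(1),"z",np.percentile(X[:,2],[.3,1,99]).round(1))
    c=max(cv2.findContours((m*255).astype(np.uint8),0,1)[0],key=cv2.contourArea)
    print("  px",cv2.boundingRect(c))
    A=np.c_[X[:,1:],np.ones(len(X))];k_=X[:,0]>np.percentile(X[:,0],35)
    for _ in range(6):
        w=np.linalg.lstsq(A[k_],X[k_,0],rcond=None)[0];k_=abs(A@w-X[:,0])<4
    print("  plane yaw",(-np.degrees(w[0])).round(2),"tilt",np.degrees(w[1]).round(2),"x' mid",(w[1]*60+w[2]).round(1),k_.sum())
E
python3 - <<'E'
from lidm import *
meas(6,[.5085,.0288])
E
```

```text
[0.508  0.0273 0.0537] 76.0 [ 0.7  0.2 -2.5]
scene 413 x' [-8.3  5.4  8.9] y' [-12.6  67.6] z [ 25.3  26.1 123.2]
  px (317, 204, 19, 40)
  plane yaw 1.72 tilt -0.69 x' mid 7.1 274
top 127 x' [-22.7  -4.6  16.3] y' [-77.2  73.3] z [ 24.2  24.3 125.8]
  px (304, 194, 13, 14)
  plane yaw 6.94 tilt 0.7 x' mid -6.4 50
```

Call:
servo_tool --moves '[{"dx":-0.0002,"dy":-0.0008,"dz":-0.0007,"roll":0,"jaw":0.1},{"dx":0,"dy":0,"dz":-0.0007,"roll":0,"jaw":0.1},{"dx":0,"dy":0,"dz":-0.0007,"roll":0,"jaw":0.1},{"dx":0,"dy":0,"dz":-0.0005,"roll":0,"jaw":0.1},{"dx":0,"dy":0,"dz":0,"roll":0,"jaw":0.1},{"dx":0,"dy":0,"dz":0,"roll":0,"jaw":0.1},{"dx":0,"dy":0,"dz":0,"roll":0,"jaw":0.1},{"dx":0,"dy":0,"dz":0,"roll":0,"jaw":0.1},{"dx":0,"dy":0,"dz":0,"roll":0,"jaw":0.1},{"dx":0,"dy":0,"dz":0,"roll":0,"jaw":0.1}]' --newtons 20

```text
t: 23.2
eef_pos: [0.5078, 0.0265, 0.0512]
ee_rot: [3.142, -0.0, 1.326]
force: [-0.1, 0.5, -3.5]
width: 0.0141
gripper_force: 20.0
```

Call:
servo_tool --moves '[{"dx":0,"dy":0,"dz":-0.0006,"roll":0,"jaw":0.1},{"dx":0,"dy":0,"dz":0,"roll":0,"jaw":0.1},{"dx":0,"dy":0,"dz":-0.0006,"roll":0,"jaw":0.1},{"dx":0,"dy":0,"dz":0,"roll":0,"jaw":0.1},{"dx":0,"dy":0,"dz":0,"roll":0,"jaw":0.1},{"dx":0,"dy":0,"dz":0,"roll":0,"jaw":0.1},{"dx":0,"dy":0,"dz":0,"roll":0,"jaw":0.1},{"dx":0,"dy":0,"dz":0,"roll":0,"jaw":0.1},{"dx":0,"dy":0,"dz":0,"roll":0,"jaw":0.1},{"dx":0,"dy":0,"dz":0,"roll":0,"jaw":0.1}]'

```text
t: 24.45
eef_pos: [0.5078, 0.0264, 0.05]
ee_rot: [3.142, 0.0, 1.326]
force: [0.0, -0.2, -0.9]
width: 0.0138
gripper_force: 20.0
```

Call:
servo_tool --moves '[{"dx":0,"dy":0,"dz":-0.0004,"roll":0,"jaw":0.1},{"dx":0,"dy":0,"dz":0,"roll":0,"jaw":0.1},{"dx":0,"dy":0,"dz":0,"roll":0,"jaw":0.17},{"dx":0,"dy":0,"dz":0,"roll":0,"jaw":0.19},{"dx":0,"dy":0,"dz":0,"roll":0,"jaw":0.22},{"dx":0,"dy":0,"dz":0,"roll":0,"jaw":0.3},{"dx":0,"dy":0,"dz":0,"roll":0,"jaw":0.4},{"dx":0,"dy":0,"dz":0,"roll":0,"jaw":0.4},{"dx":0,"dy":0,"dz":0.02,"roll":0,"jaw":0.4},{"dx":0,"dy":0,"dz":0.03,"roll":0,"jaw":0.4}]' --newtons 6

```text
t: 25.7
eef_pos: [0.507, 0.0262, 0.0993]
ee_rot: [-3.14, 0.001, 1.326]
force: [1.3, -0.4, 0.7]
width: 0.0351
gripper_force: 0.0
```

Call:
servo_tool --moves '[{"dx":0,"dy":0,"dz":0.05,"roll":-5,"jaw":0.6},{"dx":0,"dy":0,"dz":0.03,"roll":-10.3,"jaw":0.6},{"dx":0.0052,"dy":-0.0435,"dz":0,"roll":-10.3,"jaw":0.6},{"dx":0.0052,"dy":-0.0435,"dz":0,"roll":-10.3,"jaw":0.6},{"dx":0.0052,"dy":-0.0435,"dz":0,"roll":-10.3,"jaw":0.6},{"dx":0.0052,"dy":-0.0435,"dz":0,"roll":-10.3,"jaw":0.6},{"dx":0.0052,"dy":-0.0435,"dz":0,"roll":-10.3,"jaw":0.6},{"dx":0.0052,"dy":-0.0435,"dz":0,"roll":-10.3,"jaw":0.6},{"dx":0.0052,"dy":-0.0435,"dz":0,"roll":-10.3,"jaw":0.6},{"dx":0.0052,"dy":-0.0435,"dz":0,"roll":-10.3,"jaw":0.6}]' --newtons 10

```text
t: 26.95
eef_pos: [0.5494, -0.323, 0.1794]
ee_rot: [-3.142, 0.0, -0.385]
force: [1.3, 0.2, 0.6]
width: 0.0525
gripper_force: 0.0
```

Call:
servo_tool --moves '[{"dx":0,"dy":0,"dz":0,"roll":-10.3,"jaw":0.6},{"dx":0,"dy":0,"dz":0,"roll":-10.3,"jaw":0.6},{"dx":0,"dy":0,"dz":0,"roll":-10.3,"jaw":0.6},{"dx":0,"dy":0,"dz":0,"roll":-10.3,"jaw":0.6},{"dx":0,"dy":0,"dz":0,"roll":-10.3,"jaw":0.6},{"dx":0,"dy":0,"dz":0,"roll":-10.3,"jaw":0.6},{"dx":0,"dy":0,"dz":0,"roll":-10.3,"jaw":0.6},{"dx":0,"dy":0,"dz":0,"roll":-10.3,"jaw":0.6},{"dx":0,"dy":0,"dz":0,"roll":-5.4,"jaw":0.6},{"dx":0,"dy":0,"dz":0,"roll":0,"jaw":0.6}]'

```text
t: 28.2
eef_pos: [0.5493, -0.3215, 0.1794]
ee_rot: [3.141, 0.0, -1.911]
force: [-0.0, 0.2, -0.9]
width: 0.0528
gripper_force: 0.0
```

Run:
```python
from lidm import *
meas(7,[.5085,.0288])
```

```text
[ 0.5493 -0.3215  0.1794] -109.46 [-0.   0.2 -0.9]
scene 705 x' [-7.6  5.5  8.9] y' [-64.1  66.9] z [ 24.2  24.9 120.2]
  px (311, 182, 25, 62)
  plane yaw -0.09 tilt -1.29 x' mid 6.2 477
top 541 x' [-8.8 -3.1 11.5] y' [-66.   63.4] z [ 24.3  24.9 121. ]
  px (267, 184, 51, 24)
  plane yaw -0.05 tilt 0.96 x' mid -0.7 257
```

Call:
servo_tool --moves '[{"dx":0,"dy":0,"dz":-0.05,"roll":0,"jaw":0.6},{"dx":0,"dy":0,"dz":-0.03,"roll":0,"jaw":0.6},{"dx":0,"dy":0,"dz":-0.02,"roll":0,"jaw":0.6},{"dx":0,"dy":0,"dz":-0.012,"roll":0,"jaw":0.6},{"dx":0,"dy":0,"dz":-0.009,"roll":0,"jaw":0.6},{"dx":0,"dy":0,"dz":0,"roll":0,"jaw":0.5},{"dx":0.0028,"dy":-0.001,"dz":0,"roll":0,"jaw":0.45},{"dx":0.0038,"dy":-0.0013,"dz":0,"roll":0,"jaw":0.4},{"dx":0.0038,"dy":-0.0013,"dz":0,"roll":0,"jaw":0.38},{"dx":0,"dy":0,"dz":0,"roll":0,"jaw":0.38}]' --newtons 10

```text
t: 29.55
eef_pos: [0.5597, -0.3251, 0.0586]
ee_rot: [3.141, -0.0, -1.911]
force: [-1.6, -0.5, 0.9]
width: 0.0332
gripper_force: 1.0
```

Call:
servo_tool --moves '[{"dx":0.0035,"dy":-0.0012,"dz":0,"roll":0,"jaw":0.36},{"dx":0.0035,"dy":-0.0012,"dz":0,"roll":0,"jaw":0.34},{"dx":0.0035,"dy":-0.0013,"dz":0,"roll":0,"jaw":0.32},{"dx":0.0035,"dy":-0.0013,"dz":0,"roll":0,"jaw":0.3},{"dx":0.0028,"dy":-0.001,"dz":0,"roll":0,"jaw":0.28},{"dx":0.0028,"dy":-0.001,"dz":0,"roll":0,"jaw":0.26},{"dx":0.0018,"dy":-0.0006,"dz":0,"roll":0,"jaw":0.24},{"dx":0,"dy":0,"dz":0,"roll":0,"jaw":0.22},{"dx":0,"dy":0,"dz":0,"roll":0,"jaw":0.22},{"dx":0,"dy":0,"dz":0,"roll":0,"jaw":0.22}]' --newtons 10

```text
t: 30.8
eef_pos: [0.5811, -0.3327, 0.0586]
ee_rot: [3.142, 0.0, -1.911]
force: [-0.3, 0.4, 0.1]
width: 0.0195
gripper_force: 0.1
```

Call:
servo_tool --moves '[{"dx":0.001,"dy":-0.0004,"dz":0,"roll":0,"jaw":0.2},{"dx":0,"dy":0,"dz":0,"roll":0,"jaw":0.18},{"dx":0,"dy":0,"dz":0,"roll":0,"jaw":0.16},{"dx":0,"dy":0,"dz":0,"roll":0,"jaw":0.14},{"dx":0,"dy":0,"dz":0,"roll":0,"jaw":0.12},{"dx":0,"dy":0,"dz":0,"roll":0,"jaw":0.08},{"dx":0,"dy":0,"dz":0,"roll":0,"jaw":0.08},{"dx":0,"dy":0,"dz":0,"roll":0,"jaw":0.08},{"dx":0,"dy":0,"dz":0,"roll":0,"jaw":0.08},{"dx":0,"dy":0,"dz":0,"roll":0,"jaw":0.08}]' --newtons 12

```text
t: 32.05
eef_pos: [0.5821, -0.3331, 0.0586]
ee_rot: [3.142, 0.0, -1.911]
force: [0.7, -0.2, -2.5]
width: 0.012
gripper_force: 12.0
```

Call:
servo_tool --moves '[{"dx":0,"dy":0,"dz":0,"roll":0,"jaw":0.08},{"dx":0,"dy":0,"dz":0,"roll":0,"jaw":0.08},{"dx":0,"dy":0,"dz":0.002,"roll":0,"jaw":0.08},{"dx":0,"dy":0,"dz":0.005,"roll":0,"jaw":0.08},{"dx":0,"dy":0,"dz":0.01,"roll":0,"jaw":0.08},{"dx":0,"dy":0,"dz":0.015,"roll":0,"jaw":0.08},{"dx":0,"dy":0,"dz":0.02,"roll":0,"jaw":0.08},{"dx":0,"dy":0,"dz":0.02,"roll":0,"jaw":0.08},{"dx":0,"dy":0,"dz":0.01,"roll":0,"jaw":0.08},{"dx":0,"dy":0,"dz":0,"roll":0,"jaw":0.08}]' --newtons 30

```text
t: 33.3
eef_pos: [0.5827, -0.3333, 0.1418]
ee_rot: [-3.14, 0.0, -1.911]
force: [-0.8, 0.3, -3.2]
width: 0.0116
gripper_force: 30.0
```

Call:
servo_tool --moves '[{"dx":0,"dy":0.03,"dz":0,"roll":0,"jaw":0.08},{"dx":0,"dy":0.045,"dz":0,"roll":0.8,"jaw":0.08},{"dx":0,"dy":0.045,"dz":0,"roll":1,"jaw":0.08},{"dx":0,"dy":0.045,"dz":0,"roll":1,"jaw":0.08},{"dx":0,"dy":0.045,"dz":0,"roll":1,"jaw":0.08},{"dx":0,"dy":0.045,"dz":0,"roll":1,"jaw":0.08},{"dx":0,"dy":0.045,"dz":0,"roll":1,"jaw":0.08},{"dx":-0.0006,"dy":0.0445,"dz":0,"roll":0,"jaw":0.08},{"dx":0,"dy":0,"dz":0,"roll":0,"jaw":0.08},{"dx":0,"dy":0,"dz":0,"roll":0,"jaw":0.08}]'

```text
t: 34.55
eef_pos: [0.5811, 0.0114, 0.1399]
ee_rot: [3.14, -0.001, -1.809]
force: [-0.2, -0.2, -2.5]
width: 0.0119
gripper_force: 30.0
```

Run:
```python
from lidm import *
meas(8,[.5815,.0112],lo=.06,hi=.17,mode="f")
p,d=load("scene",8);cv2.imwrite("pics/c8.png",cv2.resize(p[150:280,240:370,::-1],(520,520),interpolation=cv2.INTER_CUBIC))
```

```text
[0.5811 0.0114 0.1399] -103.66 [-0.2 -0.2 -2.5]
scene 120 x' [-7.   4.2  5.4] y' [-16.8  56.7] z [120.1 120.9 168.5]
  px (289, 206, 16, 26)
  plane yaw 1.9 tilt 1.03 x' mid 3.5 91
top 46 x' [-7.4 -6.1  0.5] y' [-56.6  52.5] z [123.8 123.9 168.6]
  px (312, 166, 9, 7)
  plane yaw 0.34 tilt 0.02 x' mid -6.0 39
```

View pics/c8.png

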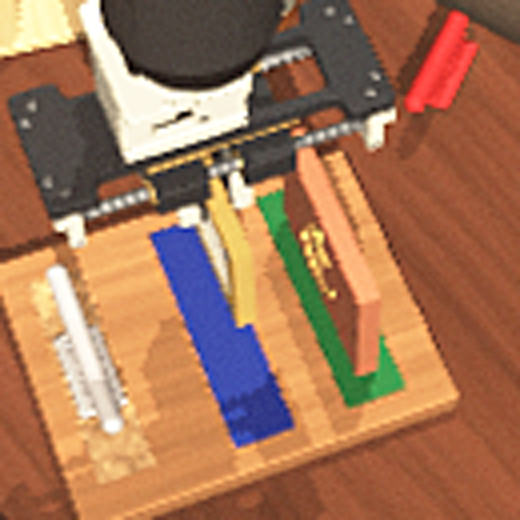

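Run:
```python
from h import *
M=np.array([[.9715,.237],[-.237,.9715]])
for n in("scene","top"):
    p,d=load(n,8);P=cloud(n,d);L=(P[...,:2]-[.5811,.0114])@M*1e3
    for a,b in((-110,-80),(-80,-55),(55,80),(80,110)):
        m=(L[...,0]>a)&(L[...,0]<b)&(abs(L[...,1])<45)&(P[...,2]>.135)&(d>0)
        print(n,a,b,m.sum(),np.sort(P[m][:,2])[:8].round(3))
```

```text
scene -110 -80 285 [0.241 0.241 0.241 0.244 0.244 0.244 0.245 0.246]
scene -80 -55 343 [0.251 0.252 0.253 0.253 0.253 0.253 0.254 0.254]
scene 55 80 367 [0.252 0.253 0.253 0.253 0.253 0.254 0.254 0.254]
scene 80 110 305 [0.242 0.243 0.243 0.245 0.245 0.246 0.248 0.249]
top -110 -80 313 [0.246 0.263 0.27  0.272 0.273 0.274 0.274 0.275]
top -80 -55 691 [0.255 0.256 0.257 0.257 0.258 0.258 0.259 0.259]
top 55 80 0 []
top 80 110 0 []
```

Call:
servo_tool --moves '[{"dx":0,"dy":-0.0004,"dz":-0.02,"roll":0,"jaw":0.08},{"dx":0,"dy":0,"dz":-0.01,"roll":0,"jaw":0.08},{"dx":0,"dy":0,"dz":-0.01,"roll":0,"jaw":0.08},{"dx":0,"dy":0,"dz":0,"roll":0,"jaw":0.08},{"dx":0,"dy":0,"dz":0,"roll":0,"jaw":0.08},{"dx":0,"dy":0,"dz":0,"roll":0,"jaw":0.08},{"dx":0,"dy":0,"dz":0,"roll":0,"jaw":0.08},{"dx":0,"dy":0,"dz":0,"roll":0,"jaw":0.08},{"dx":0,"dy":0,"dz":0,"roll":0,"jaw":0.08},{"dx":0,"dy":0,"dz":0,"roll":0,"jaw":0.08}]'

```text
t: 35.9
eef_pos: [0.5816, 0.011, 0.1006]
ee_rot: [-3.142, -0.0, -1.81]
force: [-0.3, 1.0, -3.3]
width: 0.0116
gripper_force: 30.0
```

Call:
servo_tool --moves '[{"dx":0,"dy":0,"dz":-0.02,"roll":0,"jaw":0.08},{"dx":0,"dy":0,"dz":-0.015,"roll":0,"jaw":0.08},{"dx":0,"dy":0,"dz":-0.01,"roll":0,"jaw":0.08},{"dx":0,"dy":0,"dz":-0.005,"roll":0,"jaw":0.08},{"dx":0,"dy":0,"dz":-0.002,"roll":0,"jaw":0.08},{"dx":0,"dy":0,"dz":-0.002,"roll":0,"jaw":0.08},{"dx":0,"dy":0,"dz":-0.001,"roll":0,"jaw":0.08},{"dx":0,"dy":0,"dz":0,"roll":0,"jaw":0.08},{"dx":0,"dy":0,"dz":0,"roll":0,"jaw":0.08},{"dx":0,"dy":0,"dz":0,"roll":0,"jaw":0.08}]' --newtons 20

```text
t: 37.15
eef_pos: [0.5817, 0.011, 0.0457]
ee_rot: [-3.141, 0.0, -1.81]
force: [0.3, 0.5, -3.1]
width: 0.012
gripper_force: 20.0
```

Run:
```python
from lidm import *
meas(9,[.5815,.0112],lo=.024,hi=.1,mode="f")
```

```text
[0.5817 0.011  0.0457] -103.7 [ 0.3  0.5 -3.1]
scene 144 x' [-19.6   4.2  21.5] y' [-6.3 56.1] z [24.7 25.1 99.4]
  px (294, 232, 11, 18)
  plane yaw 3.16 tilt 0.67 x' mid 6.5 80
top 57 x' [-22.5  -5.6  22.9] y' [-76.4  76.5] z [24.  24.1 96.5]
  px (311, 174, 8, 7)
  plane yaw 0.34 tilt -0.06 x' mid -5.6 43
```

Call:
servo_tool --moves '[{"dx":0,"dy":0,"dz":-0.001,"roll":0,"jaw":0.08},{"dx":0,"dy":0,"dz":-0.001,"roll":0,"jaw":0.08},{"dx":0,"dy":0,"dz":-0.0005,"roll":0,"jaw":0.08},{"dx":0,"dy":0,"dz":-0.0005,"roll":0,"jaw":0.08},{"dx":0,"dy":0,"dz":0,"roll":0,"jaw":0.08},{"dx":0,"dy":0,"dz":0,"roll":0,"jaw":0.08},{"dx":0,"dy":0,"dz":0,"roll":0,"jaw":0.08},{"dx":0,"dy":0,"dz":0,"roll":0,"jaw":0.08},{"dx":0,"dy":0,"dz":0,"roll":0,"jaw":0.08},{"dx":0,"dy":0,"dz":0,"roll":0,"jaw":0.08}]'

```text
t: 38.5
eef_pos: [0.5816, 0.011, 0.0426]
ee_rot: [3.142, 0.0, -1.81]
force: [0.2, 0.4, -2.6]
width: 0.0117
gripper_force: 20.0
```

Call:
servo_tool --moves '[{"dx":0,"dy":0,"dz":-0.0005,"roll":0,"jaw":0.08},{"dx":0,"dy":0,"dz":0,"roll":0,"jaw":0.08},{"dx":0,"dy":0,"dz":-0.0003,"roll":0,"jaw":0.08},{"dx":0,"dy":0,"dz":0,"roll":0,"jaw":0.08},{"dx":0,"dy":0,"dz":0,"roll":0,"jaw":0.08},{"dx":0,"dy":0,"dz":0,"roll":0,"jaw":0.08},{"dx":0,"dy":0,"dz":0,"roll":0,"jaw":0.08},{"dx":0,"dy":0,"dz":0,"roll":0,"jaw":0.08},{"dx":0,"dy":0,"dz":0,"roll":0,"jaw":0.08},{"dx":0,"dy":0,"dz":0,"roll":0,"jaw":0.08}]'

```text
t: 39.75
eef_pos: [0.5816, 0.0109, 0.0418]
ee_rot: [3.142, -0.0, -1.81]
force: [-0.1, -0.1, -2.5]
width: 0.0119
gripper_force: 20.0
```

Call:
servo_tool --moves '[{"dx":0,"dy":0,"dz":-0.0005,"roll":0,"jaw":0.08},{"dx":0,"dy":0,"dz":0,"roll":0,"jaw":0.08},{"dx":0,"dy":0,"dz":-0.0004,"roll":0,"jaw":0.08},{"dx":0,"dy":0,"dz":0,"roll":0,"jaw":0.08},{"dx":0,"dy":0,"dz":0,"roll":0,"jaw":0.08},{"dx":0,"dy":0,"dz":0,"roll":0,"jaw":0.08},{"dx":0,"dy":0,"dz":0,"roll":0,"jaw":0.08},{"dx":0,"dy":0,"dz":0,"roll":0,"jaw":0.08},{"dx":0,"dy":0,"dz":0,"roll":0,"jaw":0.08},{"dx":0,"dy":0,"dz":0,"roll":0,"jaw":0.08}]'

```text
t: 41.0
eef_pos: [0.5816, 0.011, 0.0409]
ee_rot: [-3.142, 0.0, -1.81]
force: [-0.9, 0.2, -2.9]
width: 0.012
gripper_force: 20.0
```

Call:
servo_tool --moves '[{"dx":0,"dy":0,"dz":-0.0005,"roll":0,"jaw":0.08},{"dx":0,"dy":0,"dz":0,"roll":0,"jaw":0.08},{"dx":0,"dy":0,"dz":-0.0005,"roll":0,"jaw":0.08},{"dx":0,"dy":0,"dz":0,"roll":0,"jaw":0.08},{"dx":0,"dy":0,"dz":0,"roll":0,"jaw":0.08},{"dx":0,"dy":0,"dz":0,"roll":0,"jaw":0.08},{"dx":0,"dy":0,"dz":0,"roll":0,"jaw":0.08},{"dx":0,"dy":0,"dz":0,"roll":0,"jaw":0.08},{"dx":0,"dy":0,"dz":0,"roll":0,"jaw":0.08},{"dx":0,"dy":0,"dz":0,"roll":0,"jaw":0.08}]'

```text
t: 42.25
eef_pos: [0.5817, 0.0111, 0.04]
ee_rot: [-3.141, 0.0, -1.81]
force: [-0.4, 0.9, 1.1]
width: 0.0115
gripper_force: 20.0
```

Call:
servo_tool --moves '[{"dx":0,"dy":0,"dz":0,"roll":0,"jaw":0.1},{"dx":0,"dy":0,"dz":0,"roll":0,"jaw":0.14},{"dx":0,"dy":0,"dz":0,"roll":0,"jaw":0.16},{"dx":0,"dy":0,"dz":0,"roll":0,"jaw":0.19},{"dx":0,"dy":0,"dz":0,"roll":0,"jaw":0.25},{"dx":0,"dy":0,"dz":0,"roll":0,"jaw":0.35},{"dx":0,"dy":0,"dz":0,"roll":0,"jaw":0.35},{"dx":0,"dy":0,"dz":0.015,"roll":0,"jaw":0.35},{"dx":0,"dy":0,"dz":0.03,"roll":0,"jaw":0.35},{"dx":0,"dy":0,"dz":0.05,"roll":0,"jaw":0.35}]' --newtons 6

```text
t: 43.5
eef_pos: [0.5806, 0.0107, 0.1355]
ee_rot: [3.139, -0.001, -1.81]
force: [1.0, -0.6, 0.0]
width: 0.0309
gripper_force: 0.0
```

Call:
servo_tool --moves '[{"dx":0,"dy":0,"dz":0.05,"roll":0,"jaw":0.35},{"dx":0,"dy":0.04,"dz":0.03,"roll":0,"jaw":0.35},{"dx":0,"dy":0.05,"dz":0,"roll":0,"jaw":0.35},{"dx":0,"dy":0.05,"dz":0,"roll":0,"jaw":0.35},{"dx":-0.02,"dy":0.05,"dz":0,"roll":0,"jaw":0.35},{"dx":-0.02,"dy":0.05,"dz":0,"roll":0,"jaw":0.35},{"dx":-0.02,"dy":0.05,"dz":0,"roll":0,"jaw":0.35},{"dx":-0.02,"dy":0.03,"dz":0,"roll":0,"jaw":0.35},{"dx":0,"dy":0,"dz":0,"roll":0,"jaw":0.35},{"dx":0,"dy":0,"dz":0,"roll":0,"jaw":0.35}]'

```text
t: 44.75
eef_pos: [0.5016, 0.3309, 0.2157]
ee_rot: [-3.141, 0.001, -1.809]
force: [0.5, -0.9, 0.2]
width: 0.0309
gripper_force: 0.0
```

Run:
```python
from lidm import *
meas(10,[.5085,.0288]);meas(11,[.5815,.0112],lo=.026,mode="f")
a,b=load("scene",11)[0],load("top",11)[0]
cv2.imwrite("pics/fin.png",np.hstack([cv2.resize(a[150:290,230:370,::-1],(400,400)),cv2.resize(b[110:230,240:360,::-1],(400,400))]))
# bystanders: pixel change versus start
for n in("scene","top"):
    df=cv2.absdiff(load(n,0)[0],load(n,11)[0]).max(2);m=cv2.morphologyEx(((df>50)*255).astype(np.uint8),cv2.MORPH_OPEN,np.ones((3,3)))
    print(n,[cv2.boundingRect(c) for c in cv2.findContours(m,0,1)[0] if cv2.contourArea(c)>15])
```

```text
[0.5016 0.3309 0.2157] -103.67 [ 0.5 -0.9  0.2]
scene 703 x' [-7.5  5.4  8.8] y' [-64.4  66.5] z [ 24.6  25.5 120.8]
  px (311, 182, 25, 62)
  plane yaw -0.07 tilt -1.51 x' mid 6.2 487
top 534 x' [-9.1 -3.3  7.3] y' [-65.9  64. ] z [ 24.3  24.9 121.2]
  px (267, 184, 51, 24)
  plane yaw -0.89 tilt 1.39 x' mid -0.8 257
[0.502  0.3302 0.2154] -103.75 [ 0.7 -0.7 -0.3]
scene 351 x' [-6.4  1.7  6.3] y' [-55.2  56.7] z [ 27.   28.  104.7]
  px (284, 198, 21, 52)
  plane yaw 0.77 tilt -2.12 x' mid 4.7 224
top 425 x' [-7.1 -2.6  5.5] y' [-56.1  53. ] z [ 26.3  26.6 107.2]
  px (280, 160, 41, 21)
  plane yaw 1.43 tilt 3.14 x' mid -2.0 280
scene [(630, 336, 10, 24), (627, 325, 7, 9), (335, 261, 67, 104), (595, 256, 45, 69), (286, 221, 10, 19), (252, 211, 18, 47), (285, 198, 20, 52), (492, 197, 55, 79), (311, 192, 24, 52), (360, 183, 15, 16), (311, 183, 8, 8), (629, 164, 11, 18), (388, 160, 18, 15), (357, 159, 32, 42), (352, 157, 5, 11), (453, 155, 8, 7), (368, 154, 125, 142), (430, 139, 15, 17), (615, 133, 25, 24), (510, 131, 7, 10), (454, 119, 31, 10), (511, 113, 23, 15), (541, 111, 9, 6), (440, 103, 15, 30), (223, 103, 23, 44), (466, 82, 14, 16), (525, 81, 19, 17), (479, 77, 161, 126), (338, 68, 84, 89), (433, 67, 7, 8), (398, 44, 14, 25), (542, 0, 98, 108), (493, 0, 48, 55), (407, 0, 15, 6), (391, 0, 35, 42)]
top [(201, 397, 14, 3), (336, 394, 9, 6), (277, 381, 16, 10), (252, 380, 4, 19), (284, 377, 10, 4), (331, 376, 14, 14), (48, 357, 5, 6), (0, 333, 13, 22), (133, 326, 72, 61), (24, 307, 88, 93), (0, 271, 44, 63), (332, 270, 8, 11), (11, 218, 186, 182), (427, 197, 10, 8), (426, 188, 7, 6), (267, 186, 50, 22), (187, 169, 24, 19), (0, 163, 5, 26), (279, 162, 44, 21), (77, 161, 3, 11), (174, 151, 35, 14), (98, 146, 31, 27), (78, 144, 19, 32), (5, 138, 29, 33), (287, 135, 41, 14), (127, 134, 3, 11), (105, 126, 72, 96), (90, 125, 10, 19), (82, 115, 3, 9), (98, 105, 26, 24), (0, 89, 88, 165)]
```

View pics/fin.png

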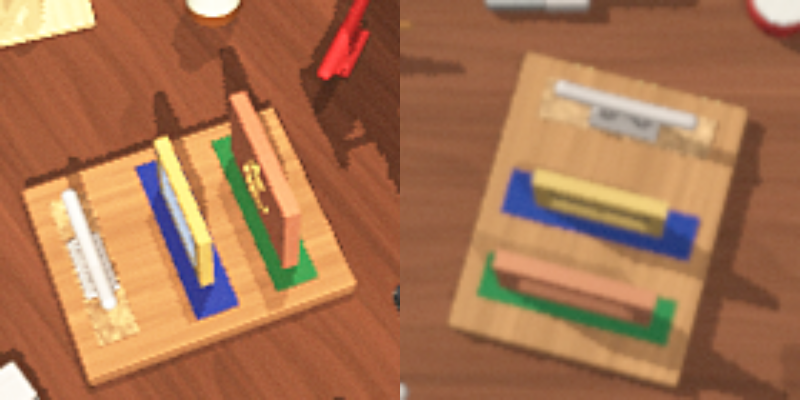

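The final picture shows the cleat lying along the cork. The mirror frame stands on blue with its mirror towards the cork, and the lid stands on green with its anchor towards the cork. Both measure upright and centred.

```bash
python3 -c "
from station import *
print(job_done())"
```

```text
the job is handed in; nothing more can be done
None
```

The job is handed in at about 45 s: the cleat lies along the middle of the cork strip, and the lid (green) and mirror frame (blue) stand upright and square, anchor and mirror facing the cork; the reported tool height read 36 mm low, so the first cleat grasp closed on nothing and I corrected for it.

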